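# Index the dish carriage to its detent

## Robot

A 6-joint arm with a two-finger parallel gripper is mounted at the origin on a cart in front of the work surface, level with it; the furniture and walls round the work are solid. World frame = base frame: x ahead of the robot, y to its left, z up, the work surface at z = 0. Lengths are in mm, angles in degrees, forces in N, time in s.
With the tool pointing down it reaches from about 250 to 800 mm from the base axis. Payload 3.9 kg.
Tool frame: the origin (TCP) lies at the very end of the fingers, on their centre line; the grasp point (between the pads) lies 19 mm behind it (env.tcp_to_grasp is the distance from the TCP to the grasp point, in mm); z points along the fingers, x is the direction in which the jaws open and shut, and the axes are right-handed (so a half turn about z gives the same grasp; the last joint's range is limited). The gripper opens to 85 mm and grips with 20 to 120 N. Pads are 22 mm wide; open, the fingers measure 114 mm over their backs; the gripper's body (76 mm by 85 mm) begins 54 mm behind the grasp point. The pads swing forward as they close: fully open they stand 13 mm farther back than shut.
Start: joints at [75.63, 14.897, -7.913, 67.191, 0, 90], TCP at [130.29, 508.566, 231.304] pointing down, gripper open.
Joint ranges: [-159.42, 159.42], [-47.68, 98.78], [-73.54, 78.23], [-108.79, 121.32], [-90, 84.71], [-180, 180]. Speed limits (degrees/s): [147.25, 147.25, 180, 180, 180, 180].

## Interface

Orientations are given as [roll, pitch, yaw] about the fixed x, y, z axes, in that order (R = Rz(yaw) Ry(pitch) Rx(roll)).
In Python, from workcell import sensors, snapshot, camera_params, workorder, env gives the robot as it stands.
- The arm moves only by the tool apply_moves, never from a script. Its argument "motion" is a list of rows, each a list of 7 numbers: the shift along the tool's x, y, z in mm, then the turn, a rotation vector about the tool's x, y, z in degrees, then the finger opening in mm, from 0 to 85.4. A call has exactly 5 rows; each row shifts and turns the commanded pose from where the row before left it, along the tool's axes as they then stand; what a row does not reach is not made up. A row lasts 1/10 s, in which the tool goes at most 50 mm and 8.59 degrees, less where a joint would pass 70% of its speed; a pose out of reach is approached as far as the arm can. A call is refused whole if a number of a shift passes 50 or a number of a turn 8.59, either way. A call with a gripper value outside its range is refused whole. The fingers move at their own pace and stop on an object; "newtons" is the grip in N (left out, the last holds). Time passes only in rows, so rows that do not move let the fingers close, or fill a call up. It gives the time, the measured TCP pose, the force and the opening at its end, in the units of the state.
- sensors.observe(): the state, without advancing time (a new reading comes with each control period).
- snapshot(name): name is "scene" or "top" or "wrist"; returns the picture (480x640x3 uint8, blue, green, red); there is no depth.
- camera_params(name): a dict with "camera_matrix" (3x3 intrinsics, pixels), "R" (3x3) and "t" (3): a world point X has camera coordinates R X + t. Camera axes: x right, y down, z forward; pixel columns grow to the right and rows downward; lengths in mm; the calibration is good to about 2 mm. A picture is of the moment at which its call begins: read the wrist's pose just before it. camera_params takes no time and is no camera call; for the wrist camera it gives the pose at the moment of the call.
- workorder.sign_off(): hands the job in, once; it reports no verdict.
The state is a dict: "t": time; "joint_positions": joint angles; "qd": joint speeds; "effort": joint torques, N m; "position": TCP position; "tool_rot": TCP orientation; "contact_force": force on the tool from outside, world axes, zero at the start; "torque": the same for the moment, N m; "grip_width": finger opening in mm.
Only numpy, scipy, OpenCV 4.12 (cv2) and the standard library are available. Lean on these libraries where they do the work, as an engineer would, in place of code of your own. Each camera call takes 0.05 s, during which the arm holds its last target.

## Task

Flip the lock lever, which leans across the path of the dish carriage, fully over to the robot's side. Then take the carriage by its upright black handle and slide it along the rods until its spring ball clicks into the notch of the detent block, not past it. Finish while still holding the handle with the carriage seated at the notch, and leave the beaker, the brown bottle and the timer alone.

Things in the scene. Friction and masses are not known exactly. Their poses are not given: they have to be found in the camera images.
- bed: fixed grey plate 215 x 440 x 10 mm lying on the worktop, with two steel rods along its y axis held by end blocks (44 mm high). Origin: on the worktop under the middle between the rods; the carriage travels towards its +y, its x axis points away from the robot
- carriage (a joint): travel of the carriage along the bed's +y, m: 0 at the -y end, 0.24 at the other; starts parked at 0 to 0.01. The carriage is a 120 x 120 mm aluminium deck (top 50 mm above the worktop) with a covered dish (69 mm across, 16 mm high) fixed on its far half. It slides with 1 to 2 N of friction; the locked lever blocks it after a few millimetres
- handle: black upright fin on the robot's side of the carriage deck, fixed to it: 12 mm thick along the sliding direction (y), 24 mm wide (x), 45 mm high, on a 34 x 22 x 4 mm foot. Origin at the middle of its underside, on the deck; top 45 mm above that. Take it from above by its two 24 mm wide faces, fingers closing along y
- ball_point (a point): centre at rest of the 10 mm steel spring ball on the carriage's far edge, at the handle's y and 110 mm further along the bed's x. It meets the first rib 17 mm before the notch; resistance then grows to 8 to 13 N (at about 12 mm), is nil on the rib's crest (8 mm before), then the ball pulls the carriage into the notch. Leaving the notch takes as much
- detent_block: fixed dark block 50 mm long (y), 50 mm high, on the bed's far side beside the path of the ball, at a place that varies; axes parallel to the bed's. Two upright round ribs (6 mm radius, centres at y = -8 and +8 mm) stand on its face towards the rods; the notch is the groove between them, at y = 0. The carriage is seated when ball_point's y in this block's frame is 0
- lever (a joint): angle of the lock lever, rad: 0 locked, leaning 45 degrees away from the robot, over the path just ahead of the parked carriage; 1.55 unlocked, leaning 45 degrees to the robot (bed's -x). An over-centre spring holds it at either end: 5 to 10 N at the grip start it, and beyond the upright it snaps over by itself
- lever_grip (a point): point inside the lever's round black grip (18 mm diameter, its rounded end 17 mm beyond this point), 80 mm from the pivot along the lever. The lever swings in the bed's x-z plane
- lever_pivot (a point): the lever's pivot, axis along the bed's y, 20 mm above the worktop
- beaker: glass beaker, 72 mm across, 94 mm high, bystander; origin at the middle of its underside
- bottle: small brown bottle with black cap, 45 mm across, 101 mm high, bystander; origin at the middle of its underside
- timer: white timer with buttons, 70 x 62 x 18 mm, bystander; origin at the middle of its underside

How it is judged:
By the outcome, as a careful person would: the job done as asked, in the order asked, and still so for the second after the job is handed in, while the arm keeps its last pose, push and grip.
It also fails if it takes over 64 s, if anything falls off the work surface, if the arm or the gripper's body presses on something with over 40 N, if the wrist force passes 120 N, or if a joint passes its speed limit or range.

## Working session

There is one attempt and no reset: what is moved stays moved. The work goes in short steps, Python scripts to look and compute and a tool call to move; the robot and the scene stay as the last step left them, time stands still between calls to the robot, and variables do not carry over. Pictures are saved under pics/ and viewed, and the job is handed in when it is done.

Besides the shell and the picture viewer there is one more tool, called after "Emit:" as name([rows], argument=value, ...), one row to a line, values as JSON. apply_moves: Moves the arm, as the interface text tells. Its arguments: {"type":"object","properties":{"motion":{"type":"array"},"newtons":{"type":"number"}},"required":["motion"]}

```bash
ls; mkdir -p pics
python3 - <<'E'
from workcell import sensors, snapshot, camera_params, env
import cv2
print(sensors.observe())
for n in ["scene","top","wrist"]:
    cv2.imwrite(f"pics/{n}0.png",snapshot(n)); p=camera_params(n); print(n,p)
E
```

```text
pics
{'t': 0.0, 'joint_positions': array([ 7.56315487e+01,  1.49355591e+01, -7.98851014e+00,  6.71901511e+01,
       -1.26268040e-03,  9.00000171e+01]), 'qd': array([ 0.01838558, -0.01938501,  0.04451001, -0.05414962,  0.04943953,
        0.05875088]), 'effort': array([ 1.20916135e-03, -4.05676389e+01,  2.53922403e+01,  1.87535322e-02,
       -4.25455937e-05,  3.09486580e-06]), 'position': array([130.11378381, 507.89218686, 230.44833671]), 'tool_rot': array([1.79998737e+02, 1.14220309e-01, 7.56315316e+01]), 'contact_force': array([ 0.27315188,  0.07810587, -0.74930369]), 'torque': array([ 0.02556569, -0.02097255,  0.02585354]), 'grip_width': 85.29778284004308}
scene {'camera_matrix': array([[444.80886406,   0.        , 316.60565086],
       [  0.        , 444.80886406, 236.32834145],
       [  0.        ,   0.        ,   1.        ]]), 'R': array([[ 0.57636924, -0.81713393, -0.00952067],
       [-0.63699201, -0.44194628, -0.63160484],
       [ 0.51189812,  0.37010219, -0.77523202]]), 't': array([-224.58105977,  425.30595795,  598.76140808])}
top {'camera_matrix': array([[495.704388  ,   0.        , 320.53842415],
       [  0.        , 495.704388  , 239.65869543],
       [  0.        ,   0.        ,   1.        ]]), 'R': array([[-0.01671586, -0.99963028, -0.021445  ],
       [-0.99276512,  0.01914402, -0.11853661],
       [ 0.11890333,  0.01930841, -0.99271808]]), 't': array([ 135.46959945,  534.29168047, 1190.18809702])}
wrist {'camera_matrix': array([[383.8611717 ,   0.        , 316.46148263],
       [  0.        , 383.8611717 , 241.49944515],
       [  0.        ,   0.        ,   1.        ]]), 'R': array([[ 0.2487749 ,  0.9685607 , -0.00110515],
       [ 0.92924678, -0.23835502,  0.28228941],
       [ 0.27315101, -0.07125348, -0.95932865]]), 't': array([-523.77482952,  -36.2180096 ,  379.27179605])}
```

View pics/scene0.png

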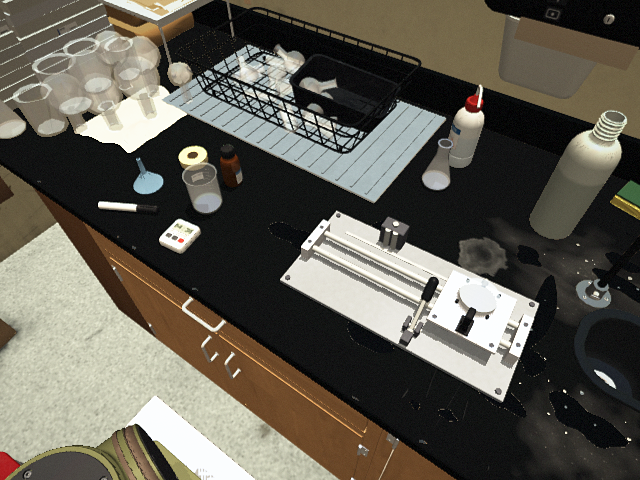

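View pics/top0.png

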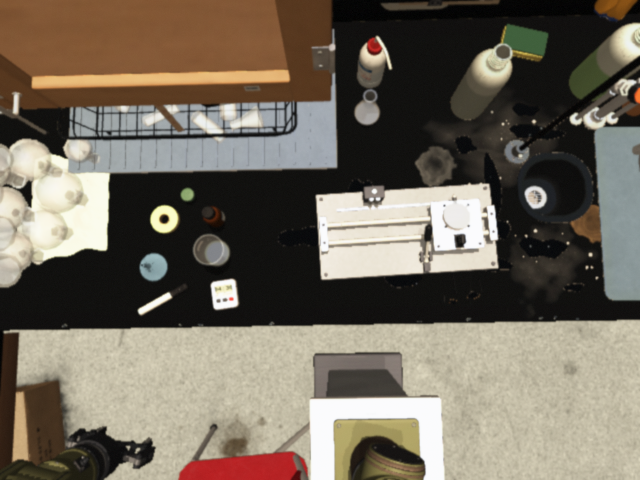

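View pics/wrist0.png

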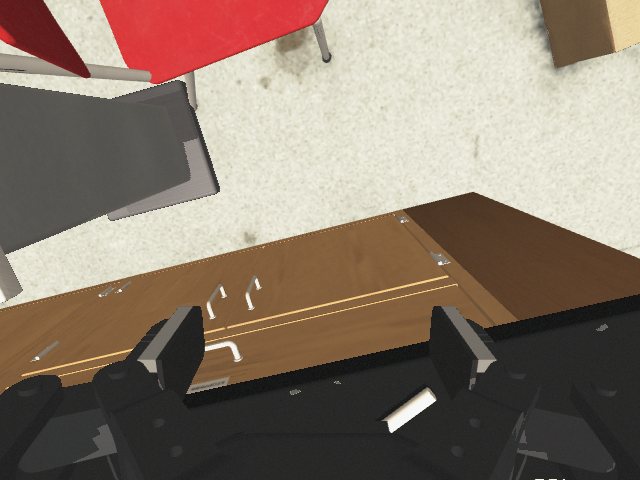

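The scene and top views show the bed at about (318–497, 185–278) px in the top view. The carriage is parked at its right end, with the lever at about (428, 245) and the detent block at about (373, 194). I'll zoom in to measure.

Run:
```python
import cv2
a=cv2.imread('pics/top0.png')[175:290,310:510]; cv2.imwrite('pics/top0c.png',cv2.resize(a,None,fx=4,fy=4,interpolation=cv2.INTER_CUBIC))
a=cv2.imread('pics/scene0.png')[205:405,275:545]; cv2.imwrite('pics/scene0c.png',cv2.resize(a,(270*29//10,200*29//10),interpolation=cv2.INTER_CUBIC))
```

```text
(no output)
```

View pics/top0c.png

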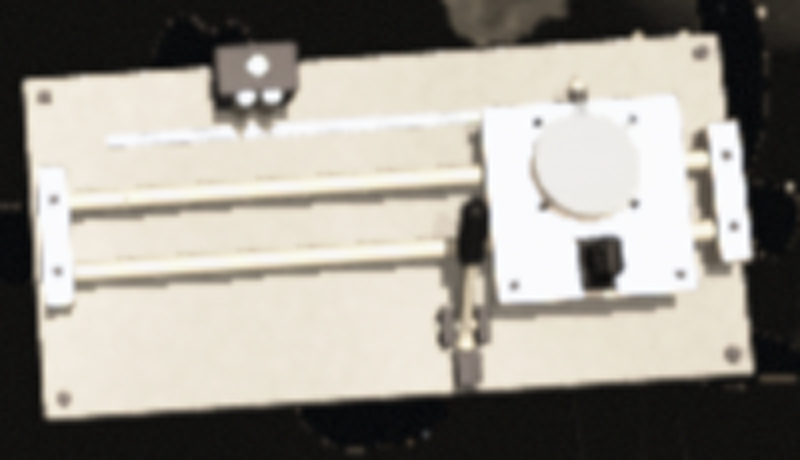

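View pics/scene0c.png

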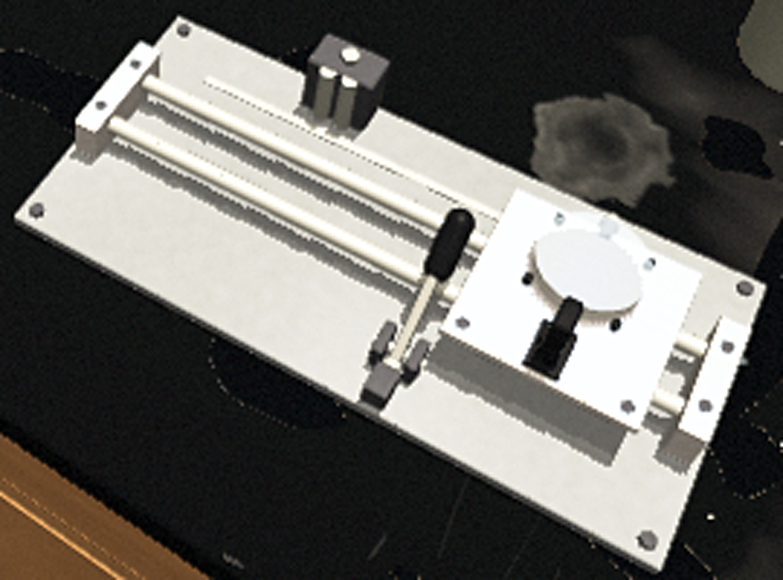

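```bash
cat > h.py <<'E'
import numpy as np, cv2
from workcell import camera_params
def ray(p,uv):
    K,R,t=[np.asarray(p[k]) for k in("camera_matrix","R","t")]
    d=R.T@np.linalg.solve(K,[uv[0],uv[1],1.]); return -R.T@t, d/np.linalg.norm(d)
def plane(p,uv,z):
    c,d=ray(p,uv); return c+d*(z-c[2])/d[2]
def tri(rs):
    A=np.zeros((3,3));b=np.zeros(3)
    for c,d in rs:
        M=np.eye(3)-np.outer(d,d);A+=M;b+=M@c
    X=np.linalg.solve(A,b); return X,[round(float(np.linalg.norm((np.eye(3)-np.outer(d,d))@(X-c))),1) for c,d in rs]
def proj(p,X):
    K,R,t=[np.asarray(p[k]) for k in("camera_matrix","R","t")]
    v=K@(R@np.asarray(X,float)+t); return v[:2]/v[2]
T=lambda u,v:(310+(u+.5)/4-.5,175+(v+.5)/4-.5)
S=lambda u,v:(275+(u+.5)/2.9-.5,205+(v+.5)/2.9-.5)
E
python3 - <<'E'
from h import *
np.set_printoptions(precision=1,suppress=True)
pt,ps=camera_params("top"),camera_params("scene")
c=[plane(pt,T(*q),10) for q in [(23,80),(717,33),(754,373),(47,418)]]
for x in c: print("top corner",x)
for q in [(178,16),(766,285),(662,570),(15,220)]: print("scene corner",plane(ps,S(*q),10))
y=(c[0]-c[1])+(c[3]-c[2]); print("yaw of bed y-90",np.degrees(np.arctan2(y[1],y[0]))-90, np.linalg.norm(y)/2,"x",np.linalg.norm(c[0]-c[3]))
m={"levertip":((475,200),(464,212)),"gripbase":((470,258),(438,275)),
"dettopL":((217,46),(327,35)),"screw":((257,65),(350,55)),"deckTL":((484,110),(519,191)),"deckTR":((676,96),(702,271)),"deckBR":((695,288),(640,432)),"deckBL":((500,303),(440,335)),"dish":((585,163),(588,262))}
for k,(a,b) in m.items(): print(k,*tri([ray(pt,T(*a)),ray(ps,S(*b))]))
E
```

```text
top corner [655.  137.5  10. ]
top corner [ 675.9 -302.3   10. ]
top corner [ 460.5 -312.8   10. ]
top corner [440.4 125.9  10. ]
scene corner [654.5 134.5  10. ]
scene corner [ 674.3 -303.1   10. ]
scene corner [ 461.7 -313.9   10. ]
scene corner [439.  121.7  10. ]
yaw of bed y-90 2.6756702706033053 439.70854521168053 x 214.96236073551273
levertip [ 561.4 -130.5   84.6] [0.1, 0.1]
gripbase [ 531.  -132.9   55.7] [1.3, 1.3]
dettopL [664.2  17.   54.6] [0.1, 0.1]
screw [650.5  -7.   61.9] [0.6, 0.6]
deckTL [ 622.9 -146.6   47. ] [0.9, 0.9]
deckTR [ 628.2 -262.6   51.3] [0.8, 0.8]
deckBR [ 511.3 -270.4   43.5] [1.3, 1.3]
deckBL [ 504.1 -151.6   41.6] [0.2, 0.2]
dish [ 586.5 -203.2   61.9] [1.5, 1.5]
```

Emit:
apply_moves([
  [0,0,0,0,0,-3.42,85],
  [0,0,0,0,0,-3.42,85],
  [0,0,0,0,0,-3.42,85],
  [0,0,0,0,0,-3.42,85],
  [0,0,0,0,0,-3.42,85],
])

```text
t: 0.65
position: [130.2, 508.3, 230.9]
tool_rot: [-180.0, 0.0, 92.9]
contact_force: [0.1, 0.3, -0.5]
grip_width: 85.0
```

Emit:
apply_moves([
  [-32,19,0,0,0,0,85],
  [-32,19,0,0,0,0,85],
  [-32,19,0,0,0,0,85],
  [-32,19,0,0,0,0,85],
  [-32,19,0,0,0,0,85],
])

```text
t: 1.15
position: [233.2, 351.8, 231.1]
tool_rot: [-180.0, 0.0, 92.8]
contact_force: [1.2, 0.4, 0.1]
grip_width: 85.0
```

Emit:
apply_moves([
  [-32,19,0,0,0,0,85],
  [-32,19,0,0,0,0,85],
  [-32,19,0,0,0,0,85],
  [-32,19,0,0,0,0,85],
  [-32,19,0,0,0,0,85],
])

```text
t: 1.65
position: [335.7, 196.5, 231.2]
tool_rot: [-180.0, -0.0, 92.7]
contact_force: [-0.1, -0.4, -1.2]
grip_width: 85.1
```

Emit:
apply_moves([
  [-32,19,0,0,0,0,85],
  [-32,19,0,0,0,0,85],
  [-32,19,0,0,0,0,85],
  [-32,19,0,0,0,0,85],
  [-32,19,0,0,0,0,85],
])

```text
t: 2.15
position: [438.2, 41.2, 231.2]
tool_rot: [-180.0, -0.0, 92.7]
contact_force: [0.1, 0.6, -0.2]
grip_width: 85.3
```

Emit:
apply_moves([
  [-32,19,0,0,0,0,85],
  [-32,19,0,0,0,0,85],
  [0,0,0,0,0,0,85],
  [0,0,0,0,0,0,85],
  [0,0,0,0,0,0,85],
])

```text
t: 2.65
position: [477.9, -18.8, 231.0]
tool_rot: [-179.9, -0.0, 92.8]
contact_force: [-0.4, 0.6, 0.9]
grip_width: 84.7
```

Run:
```python
from workcell import sensors, snapshot, camera_params, env
import cv2,pickle
s=sensors.observe();print(s["position"],s["joint_positions"])
p=camera_params("wrist");cv2.imwrite("pics/w1.png",snapshot("wrist"));pickle.dump(p,open("w1.pkl","wb"))
```

```text
[477.91708193 -18.81026675 231.0109101 ] [-2.26939967e+00  1.03971835e+01 -1.39351991e+01  6.57486901e+01
  2.30889523e-02 -5.02975766e+00]
```

View pics/w1.png

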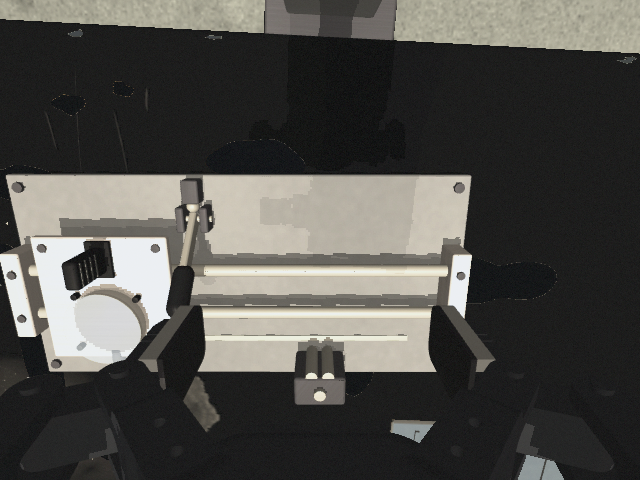

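The wrist view shows the detent block at (320, 385), the lever grip at about (181, 290), and the handle at about (88, 265). I'll take a second view from further right.

Emit:
apply_moves([
  [-40,0,0,0,0,0,85],
  [-40,0,0,0,0,0,85],
  [-40,0,0,0,0,0,85],
  [0,0,0,0,0,0,85],
  [0,0,0,0,0,0,85],
])

```text
t: 3.2
position: [484.1, -138.7, 231.3]
tool_rot: [-180.0, -0.0, 92.7]
contact_force: [-0.0, 0.7, -0.1]
grip_width: 85.2
```

Run:
```python
from workcell import sensors, snapshot, camera_params, env
import cv2,pickle
s=sensors.observe();print(s["position"],s["joint_positions"])
p=camera_params("wrist");cv2.imwrite("pics/w2.png",snapshot("wrist"));pickle.dump(p,open("w2.pkl","wb"))
a=cv2.imread('pics/w1.png')[170:420,0:360]; cv2.imwrite('pics/w1c.png',cv2.resize(a,None,fx=2.2,fy=2.2,interpolation=cv2.INTER_CUBIC))
a=cv2.imread('pics/w2.png')[160:420,120:500]; cv2.imwrite('pics/w2c.png',cv2.resize(a,None,fx=2,fy=2,interpolation=cv2.INTER_CUBIC))
```

```text
[ 484.06128053 -138.71390707  231.28256258] [-1.60153977e+01  1.28251591e+01 -1.07312246e+01  6.64801903e+01
  3.94003785e-02 -1.87259895e+01]
```

View pics/w2.png

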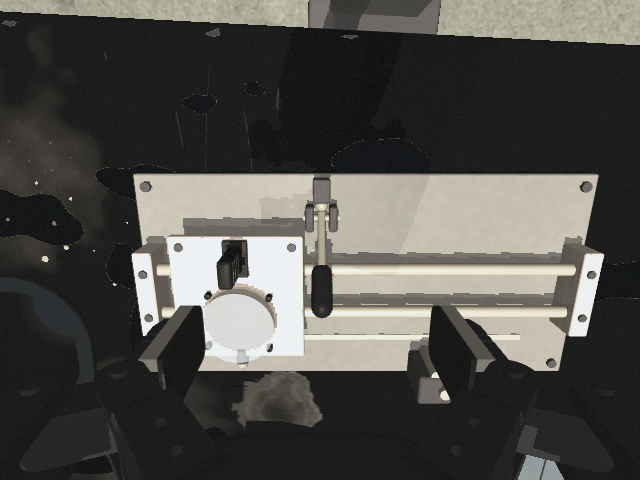

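View pics/w2c.png

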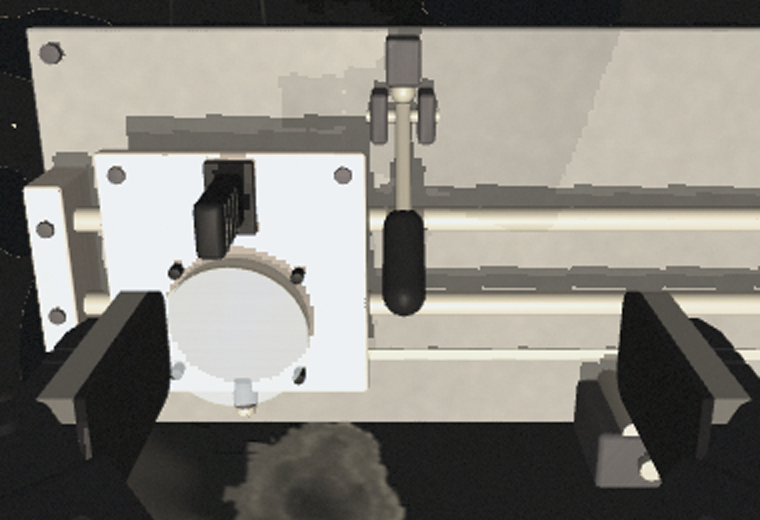

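View pics/w1c.png

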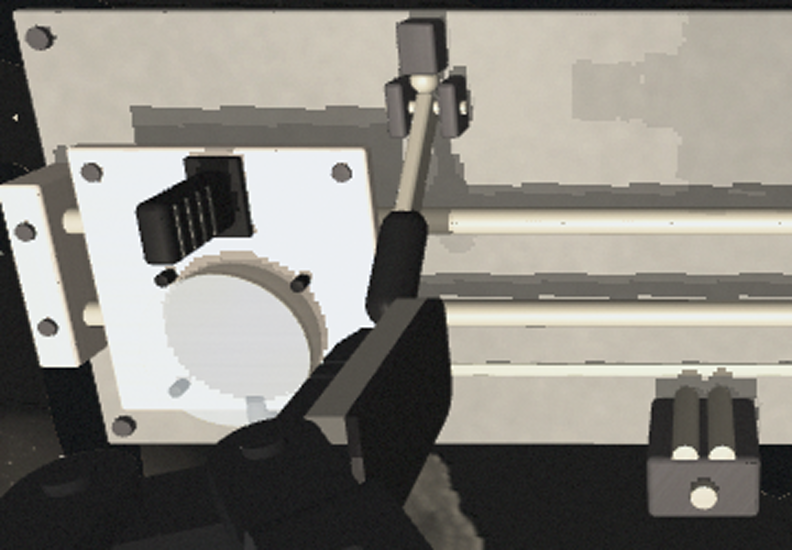

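```bash
cat >> h.py <<'E'
A=lambda u,v:((u+.5)/2.2-.5,170+(v+.5)/2.2-.5)
B=lambda u,v:(120+(u+.5)/2-.5,160+(v+.5)/2-.5)
th=np.radians(2.68)
ex=np.array([np.cos(th),np.sin(th),0]);ey=np.array([-np.sin(th),np.cos(th),0])
O=np.array([557.9,-88,0.])
bed=lambda X:np.array([(X-O)@ex,(X-O)@ey,X[2]])
E
python3 - <<'E'
from h import *
import pickle
np.set_printoptions(precision=1,suppress=True)
pt,ps=camera_params("top"),camera_params("scene")
p1,p2=[pickle.load(open(f"w{i}.pkl","rb")) for i in(1,2)]
R1=lambda u,v:ray(p1,A(u,v));R2=lambda u,v:ray(p2,B(u,v))
m={"handle topL-near":(R1(138,206),R2(196,204)),"handle topL-far":(R1(147,263),R2(198,257)),
"handle topR-far":(R1(178,262),R2(221,257)),
"foot near L":(R1(185,157),R2(204,161)),"foot near R":(R1(241,157),R2(254,161)),
"deck nearR":(R1(362,148),R2(365,152)),"deck nearL":(R1(70,148),R2(95,152)),
"deckscrewR":(R1(341,173),R2(343,175)),"deckscrewL":(R1(92,173),R2(116,175)),
"lever pivotball":(R1(424,82),R2(402,96)),"gripbase":(R1(407,214),R2(404,213)),
"screw":(R1(704,497),R2(650,469)),"blk TL":(R1(648,460),R2(598,438)),"blk BL":(R1(649,516),R2(597,487)),"ribL":(R1(685,453),R2(632,432)),
"levertip+scene/top":(R2(404,313),ray(pt,T(475,200)),ray(ps,S(464,212))),
"ball":(R2(246,408),ray(pt,T(577,88)))}
for k,r in m.items():
    X,e=tri(r); print(k,X,bed(X),e)
for n,p,f,qs in (("w1",p1,A,[(15,10)]),("w2",p2,B,[(27,27)])):
    for q in qs: print(n,plane(p,f(*q),10))
for uv in [(6,176),(471,175)]: print("w1",plane(p1,uv,10))
for uv in [(134,174),(598,175)]: print("w2",plane(p2,uv,10))
print("ribs centre w1",plane(p1,A(703,453),60))
print(bed(plane(p2,B(402,450/5),20)))
E
```

```text
handle topL-near [ 514.7 -214.    93.5] [ -49.  -123.8   93.5] [0.3, 0.3]
handle topL-far [ 536.6 -213.7   93.6] [ -27.1 -124.6   93.6] [0.1, 0.1]
handle topR-far [ 538.1 -205.7   88.8] [ -25.2 -116.7   88.8] [0.1, 0.1]
foot near L [ 509.2 -220.3   53. ] [ -54.9 -129.9   53. ] [0.0, 0.0]
foot near R [ 508.5 -198.7   52. ] [ -54.6 -108.3   52. ] [0.0, 0.0]
deck nearR [ 502.2 -150.4   52.2] [-58.5 -59.7  52.2] [0.2, 0.2]
deck nearL [ 509.4 -270.    46.5] [ -56.9 -179.5   46.5] [0.2, 0.2]
deckscrewR [ 513.3 -159.7   51.6] [-47.9 -69.5  51.6] [0.1, 0.1]
deckscrewL [ 518.3 -259.8   50.5] [ -47.6 -169.8   50.5] [0.2, 0.2]
lever pivotball [ 482.2 -134.9   20.4] [-77.8 -43.3  20.4] [0.7, 0.7]
gripbase [ 527.5 -132.2   57.4] [-32.5 -42.7  57.4] [0.1, 0.1]
screw [651.1  -7.6  61.8] [96.9 75.9 61.8] [0.1, 0.1]
blk TL [638.5 -32.8  55.9] [83.1 51.4 55.9] [0.4, 0.4]
blk BL [663.6 -31.3  60.3] [108.2  51.7  60.3] [0.0, 0.0]
ribL [634.6 -16.7  55.5] [79.9 67.6 55.5] [0.5, 0.5]
levertip+scene/top [ 561.5 -130.6   84.7] [  1.6 -42.8  84.7] [0.4, 0.3, 0.1]
ball [ 634.6 -203.1   49.2] [  71.2 -118.5   49.2] [0.6, 0.6]
w1 [ 460.6 -311.2   10. ]
w2 [ 460.3 -312.2   10. ]
w1 [ 462.3 -312.    10. ]
w1 [440.6 124.8  10. ]
w2 [ 461.  -311.6   10. ]
w2 [441.6 124.6  10. ]
ribs centre w1 [630.4  -9.1  60. ]
[-79.9 -43.3  20. ]
```

Everything is located in the bed frame (yaw 2.7°):

| Item | Position in bed frame, mm |
|---|---|
| Handle | (-38, -119.5), top at z ≈ 93 |
| Detent notch | y ≈ 76 |
| Lever pivot | (-79, -43) |
| Lever tip | (≈0, -43, 85) |

Next I'll push the lever with closed fingers from its far side.

Emit:
apply_moves([
  [3,25,0,0,0,0,0],
  [3,25,0,0,0,0,0],
  [3,25,0,0,0,0,0],
  [0,25,0,0,0,0,0],
  [0,0,0,0,0,0,0],
], newtons=30)

```text
t: 3.75
position: [586.7, -122.9, 230.8]
tool_rot: [179.9, -0.0, 93.0]
contact_force: [-0.7, 0.5, -0.5]
grip_width: 11.6
```

Emit:
apply_moves([
  [0,0,30,0,0,0,0],
  [0,0,30,0,0,0,0],
  [0,0,20,0,0,0,0],
  [0,0,0,0,0,0,0],
  [0,0,0,0,0,0,0],
])

```text
t: 4.25
position: [583.3, -124.4, 151.7]
tool_rot: [-179.9, -0.0, 92.8]
contact_force: [1.0, -0.5, 0.2]
grip_width: -0.2
```

Run:
```python
from workcell import sensors, snapshot, camera_params, env
from h import *
s=sensors.observe();print(s["position"],bed(s["position"]),s["grip_width"])
cv2.imwrite("pics/w3.png",snapshot("wrist"))
```

```text
[ 583.34862529 -124.35558633  151.71505734] [ 23.72088491 -37.50574363 151.71505734] -0.1590154820924812
```

View pics/w3.png

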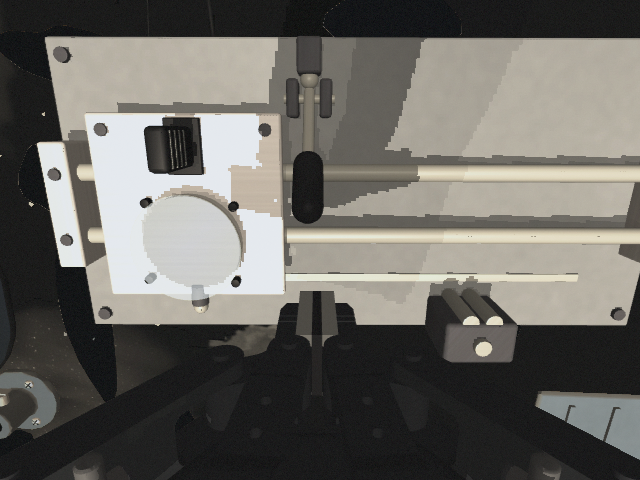

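The closed fingers (tips at about (317, 300)) stand clear beyond the lever tip (308, 220). Next I'll descend and then push towards the robot.

Emit:
apply_moves([
  [0,0,20,0,0,0,0],
  [0,0,25,0,0,0,0],
  [0,0,25,0,0,0,0],
  [0,0,15,0,0,0,0],
  [0,0,0,0,0,0,0],
])

```text
t: 4.8
position: [583.2, -125.1, 65.8]
tool_rot: [-179.9, -0.0, 92.7]
contact_force: [-0.8, -0.2, -0.1]
grip_width: 0.0
```

Emit:
apply_moves([
  [0,-8,0,0,0,0,0],
  [0,-8,0,0,0,0,0],
  [0,-8,0,0,0,0,0],
  [0,-8,0,0,0,0,0],
  [0,-8,0,0,0,0,0],
])

```text
t: 5.3
position: [548.0, -128.3, 69.8]
tool_rot: [179.4, 0.1, 92.7]
contact_force: [5.5, 0.2, 3.7]
grip_width: 0.1
```

Emit:
apply_moves([
  [0,-8,0,0,0,0,0],
  [0,-8,0,0,0,0,0],
  [0,-8,0,0,0,0,0],
  [0,-8,0,0,0,0,0],
  [0,-8,0,0,0,0,0],
])

```text
t: 5.8
position: [501.9, -129.0, 65.5]
tool_rot: [-179.8, -0.1, 92.7]
contact_force: [0.1, 1.6, -0.1]
grip_width: 0.1
```

Emit:
apply_moves([
  [0,-8,0,0,0,0,0],
  [0,-8,0,0,0,0,0],
  [0,-8,0,0,0,0,0],
  [0,-6,0,0,0,0,0],
  [0,0,0,0,0,0,0],
])

```text
t: 6.3
position: [472.9, -130.7, 66.2]
tool_rot: [-179.9, -0.0, 92.7]
contact_force: [0.1, 0.3, -0.0]
grip_width: 0.2
```

Emit:
apply_moves([
  [0,10,-20,0,0,0,0],
  [0,15,-40,0,0,0,0],
  [-20,15,-40,0,0,0,40],
  [-30,5,0,0,0,0,40],
  [-27,0,0,0,0,0,40],
])

```text
t: 6.8
position: [525.7, -207.0, 168.4]
tool_rot: [179.7, 0.1, 92.8]
contact_force: [0.1, -0.1, -0.4]
grip_width: 39.8
```

Run:
```python
from workcell import sensors, snapshot, camera_params, env
from h import *
import pickle
s=sensors.observe();print(s["position"],bed(s["position"]),s["grip_width"])
p=camera_params("wrist");cv2.imwrite("pics/w4.png",snapshot("wrist"));pickle.dump(p,open("w4.pkl","wb"))
a=snapshot("scene")[205:405,275:545]; cv2.imwrite('pics/scene4c.png',cv2.resize(a,(270*29//10,200*29//10),interpolation=cv2.INTER_CUBIC))
```

```text
[ 525.72228179 -207.01546922  168.41015053] [ -37.70742194 -117.3807386   168.41015053] 39.81868821169306
```

View pics/w4.png

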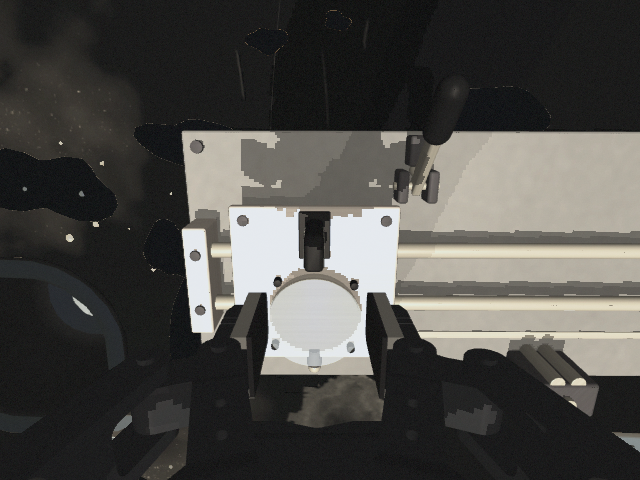

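View pics/scene4c.png

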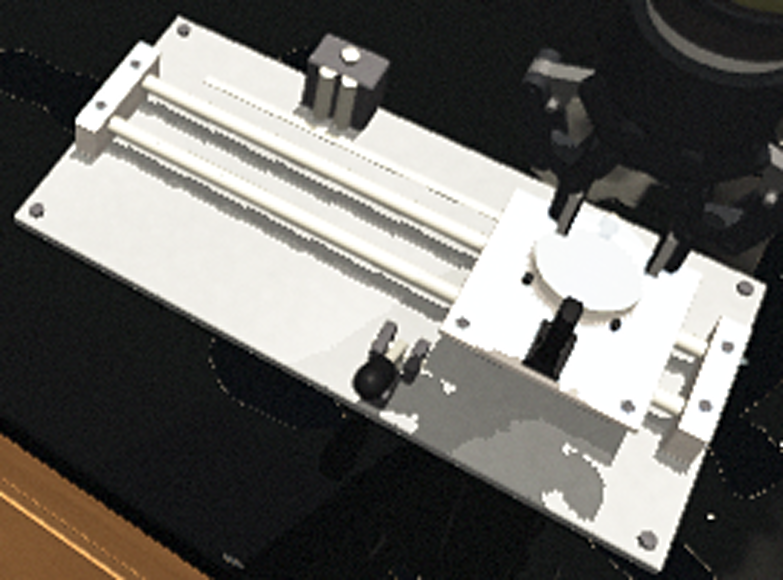

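The lever now leans to the robot (grip at about (447, 100) in the wrist view). The handle sits midway between the fingers, so I'll descend onto it and grip.

Emit:
apply_moves([
  [-2,0,20,0,0,0,40],
  [0,0,25,0,0,0,40],
  [0,0,25,0,0,0,40],
  [0,0,25,0,0,0,40],
  [0,0,15,0,0,0,40],
])

```text
t: 7.4
position: [521.5, -206.3, 54.2]
tool_rot: [-179.8, -0.1, 92.8]
contact_force: [-0.3, 0.1, 0.5]
grip_width: 39.7
```

Emit:
apply_moves([
  [0,0,0,0,0,0,30],
  [0,0,0,0,0,0,10],
  [0,0,0,0,0,0,6],
  [0,0,0,0,0,0,6],
  [0,0,0,0,0,0,6],
], newtons=60)

```text
t: 7.9
position: [523.1, -207.6, 56.9]
tool_rot: [180.0, 0.0, 92.7]
contact_force: [-1.1, -0.2, -1.7]
grip_width: 11.5
```

Run:
```python
from workcell import sensors, snapshot, camera_params, env
from h import *
s=sensors.observe();print(s["position"],bed(s["position"]),s["grip_width"],s["contact_force"],s["torque"])
cv2.imwrite("pics/w5.png",snapshot("wrist"))
pt,ps=camera_params("top"),camera_params("scene")
f=lambda x,y,z:O+x*ex+y*ey+np.array([0,0,z])
print("expected unlocked grip scene crop", (proj(ps,f(-79-56.6,-43,77))-[275,205])*2.9, "w4 base tip")
```

```text
[ 523.12461322 -207.55851169   56.88720405] [ -40.32764079 -117.80172593   56.88720405] 11.489704697978386 [-1.13192243 -0.17511843 -1.65994886] [-0.03088047  0.08780207 -0.06351644]
expected unlocked grip scene crop [361.11337812 396.13011256] w4 base tip
```

View pics/w5.png

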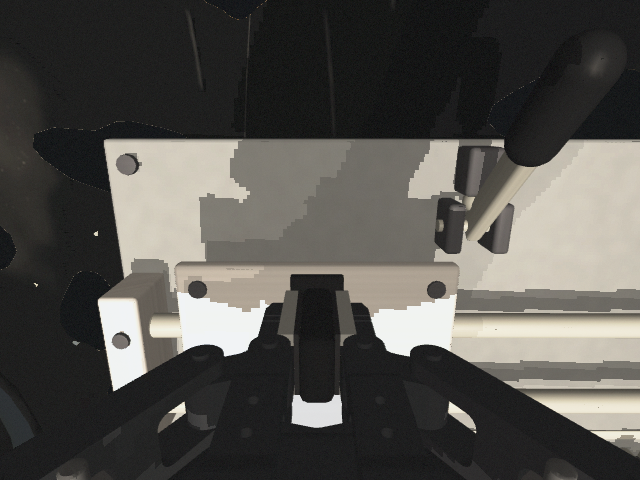

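Handle gripped (opening 11.5 mm). Next I'll check the lever's angle by triangulation before moving.

Run:
```python
from h import *
import pickle
np.set_printoptions(precision=1,suppress=True)
p4=pickle.load(open("w4.pkl","rb"));p5=camera_params("wrist");ps=camera_params("scene")
for n,r in {"tip cap":(ray(p4,(453,90)),ray(p5,(600,55))),"gripbase":(ray(p4,(437,133)),ray(p5,(528,150)))," tip w4+scene":(ray(p4,(453,90)),ray(ps,S(374,380))),"tip w5+scene":(ray(p5,(600,55)),ray(ps,S(374,380)))}.items():
    X,e=tri(r);b=bed(X);print(n,b,e,"angle from vertical to robot",np.degrees(np.arctan2(-79-b[0],b[2]-20)))
for a in (25,35,45):
  for L in (80,88):
    X=O+ex*(-79-L*np.sin(np.radians(a)))+ey*-43+np.array([0,0,20+L*np.cos(np.radians(a))])
    print(a,L,proj(p4,X),proj(p5,X),(proj(ps,X)-[275,205])*2.9)
```

```text
tip cap [-129.8  -45.6   92.2] [0.7, 0.7] angle from vertical to robot 35.14276809425308
gripbase [-105.8  -41.7   57.5] [0.8, 0.8] angle from vertical to robot 35.59173936454657
 tip w4+scene [-129.5  -45.    89.8] [0.3, 0.3] angle from vertical to robot 35.874843538077606
tip w5+scene [-130.6  -45.5   91.7] [0.1, 0.1] angle from vertical to robot 35.74915889465045
25 80 [454.6 122.3] [597.3 127.2] [383.2 350.8]
25 88 [460.1 115.3] [620.8 112.8] [382.5 349.2]
35 80 [452.6  99.4] [588.7  81.6] [371.8 373.8]
35 88 [457.6  89.4] [609.7  59.4] [369.9 374.8]
45 80 [449.2  80.4] [575.1  45.6] [361.  396.4]
45 88 [453.6  68.1] [592.5  18.4] [357.9 399.9]
```

Grip-base points before and after (bed x -32.5 and -105.8, z 57.4 and 57.5) are mirror images about the pivot, which is at x ≈ -69 and not the -79 I had assumed. That makes the lever about 44° over, so it is fully flipped. Now the slide.

Emit:
apply_moves([
  [5,0,0,0,0,0,6],
  [10,0,0,0,0,0,6],
  [15,0,0,0,0,0,6],
  [15,0,0,0,0,0,6],
  [15,0,0,0,0,0,6],
])

```text
t: 8.45
position: [520.3, -146.1, 56.8]
tool_rot: [179.9, 0.0, 92.8]
contact_force: [-1.3, -2.9, 3.2]
grip_width: 11.4
```

Emit:
apply_moves([
  [15,0,0,0,0,0,6],
  [15,0,0,0,0,0,6],
  [15,0,0,0,0,0,6],
  [15,0,0,0,0,0,6],
  [10,0,0,0,0,0,6],
])

```text
t: 8.95
position: [517.0, -75.8, 56.9]
tool_rot: [179.9, -0.0, 92.8]
contact_force: [-0.7, -1.8, 5.4]
grip_width: 11.4
```

Emit:
apply_moves([
  [10,0,0,0,0,0,6],
  [10,0,0,0,0,0,6],
  [10,0,0,0,0,0,6],
  [5,0,0,0,0,0,6],
  [0,0,0,0,0,0,6],
])

```text
t: 9.45
position: [515.3, -40.4, 56.8]
tool_rot: [179.9, -0.1, 92.8]
contact_force: [0.3, 1.4, 5.7]
grip_width: 11.4
```

Run:
```python
from workcell import sensors, snapshot, camera_params, env
from h import *
import pickle
s=sensors.observe();print(s["position"],bed(s["position"]),s["grip_width"],s["contact_force"],s["torque"])
p=camera_params("wrist");cv2.imwrite("pics/w6.png",snapshot("wrist"));pickle.dump(p,open("w6.pkl","wb"))
cv2.imwrite("pics/t6.png",cv2.resize(snapshot("top")[170:290,310:510],None,fx=4,fy=4,interpolation=2))
```

```text
[515.3413132  -40.40561201  56.81713326] [-40.28673113  49.53228125  56.81713326] 11.436560775197519 [0.30943799 1.42512236 5.68349045] [ 0.03194682  0.12508793 -0.23464009]
```

View pics/w6.png

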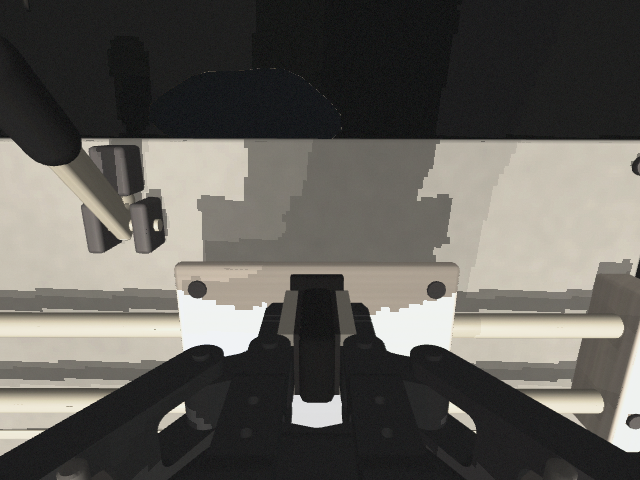

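View pics/t6.png

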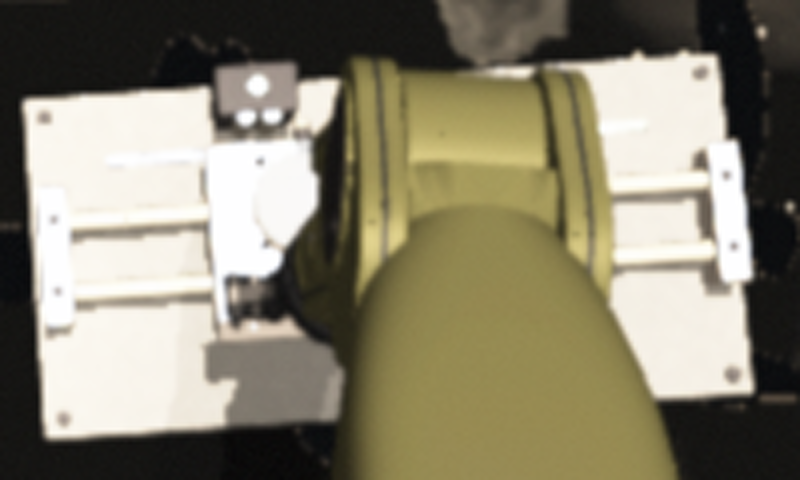

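The carriage is at y ≈ 49.5 and the notch at about 76, so the first rib should be met near 59. I'll creep from here and watch the force.

Emit:
apply_moves([
  [3,0,0,0,0,0,6],
  [3,0,0,0,0,0,6],
  [2,0,0,0,0,0,6],
  [0,0,0,0,0,0,6],
  [0,0,0,0,0,0,6],
])

```text
t: 10.05
position: [515.0, -33.2, 56.8]
tool_rot: [179.9, -0.1, 92.8]
contact_force: [0.9, -0.0, 6.1]
grip_width: 11.0
```

Emit:
apply_moves([
  [1,0,0,0,0,0,6],
  [1,0,0,0,0,0,6],
  [1,0,0,0,0,0,6],
  [0,0,0,0,0,0,6],
  [0,0,0,0,0,0,6],
])

```text
t: 10.55
position: [514.9, -30.5, 56.8]
tool_rot: [179.9, -0.0, 92.8]
contact_force: [-0.5, -0.8, 5.6]
grip_width: 10.9
```

Emit:
apply_moves([
  [1,0,0,0,0,0,6],
  [1,0,0,0,0,0,6],
  [0,0,0,0,0,0,6],
  [0,0,0,0,0,0,6],
  [0,0,0,0,0,0,6],
])

```text
t: 11.05
position: [514.9, -29.8, 56.8]
tool_rot: [179.9, 0.1, 92.7]
contact_force: [0.2, -4.7, 5.0]
grip_width: 11.4
```

Emit:
apply_moves([
  [1,0,0,0,0,0,6],
  [1,0,0,0,0,0,6],
  [0,0,0,0,0,0,6],
  [0,0,0,0,0,0,6],
  [0,0,0,0,0,0,6],
])

```text
t: 11.55
position: [514.8, -29.0, 56.9]
tool_rot: [179.9, 0.3, 92.7]
contact_force: [0.7, -8.6, 5.5]
grip_width: 11.4
```

Emit:
apply_moves([
  [1,0,0,0,0,0,6],
  [1,0,0,0,0,0,6],
  [0,0,0,0,0,0,6],
  [0,0,0,0,0,0,6],
  [0,0,0,0,0,0,6],
])

```text
t: 12.05
position: [514.7, -27.9, 56.8]
tool_rot: [179.9, 0.4, 92.7]
contact_force: [-0.7, -11.8, 4.5]
grip_width: 11.1
```

Emit:
apply_moves([
  [1,0,0,0,0,0,6],
  [1,0,0,0,0,0,6],
  [0,0,0,0,0,0,6],
  [0,0,0,0,0,0,6],
  [0,0,0,0,0,0,6],
])

```text
t: 12.55
position: [514.6, -26.5, 56.8]
tool_rot: [179.9, 0.4, 92.6]
contact_force: [-0.2, -13.1, 5.0]
grip_width: 11.2
```

Emit:
apply_moves([
  [1,0,0,0,0,0,6],
  [0,0,0,0,0,0,6],
  [0,0,0,0,0,0,6],
  [0,0,0,0,0,0,6],
  [0,0,0,0,0,0,6],
])

```text
t: 13.05
position: [514.6, -25.0, 56.8]
tool_rot: [179.9, 0.4, 92.6]
contact_force: [-0.0, -12.6, 4.7]
grip_width: 10.9
```

Emit:
apply_moves([
  [1,0,0,0,0,0,6],
  [0,0,0,0,0,0,6],
  [0,0,0,0,0,0,6],
  [0,0,0,0,0,0,6],
  [0,0,0,0,0,0,6],
])

```text
t: 13.55
position: [514.5, -23.4, 56.8]
tool_rot: [179.9, 0.3, 92.7]
contact_force: [-0.5, -10.7, 5.0]
grip_width: 11.7
```

Emit:
apply_moves([
  [1,0,0,0,0,0,6],
  [0,0,0,0,0,0,6],
  [0,0,0,0,0,0,6],
  [0,0,0,0,0,0,6],
  [0,0,0,0,0,0,6],
])

```text
t: 14.05
position: [514.4, -21.8, 56.8]
tool_rot: [179.9, 0.2, 92.7]
contact_force: [-1.2, -7.3, 5.7]
grip_width: 11.2
```

Emit:
apply_moves([
  [1,0,0,0,0,0,6],
  [0,0,0,0,0,0,6],
  [0,0,0,0,0,0,6],
  [0,0,0,0,0,0,6],
  [0,0,0,0,0,0,6],
])

```text
t: 14.55
position: [514.3, -19.3, 56.8]
tool_rot: [179.9, 0.1, 92.7]
contact_force: [-0.7, -3.7, 4.4]
grip_width: 11.1
```

Emit:
apply_moves([
  [1,0,0,0,0,0,6],
  [0,0,0,0,0,0,6],
  [0,0,0,0,0,0,6],
  [0,0,0,0,0,0,6],
  [0,0,0,0,0,0,6],
])

```text
t: 15.05
position: [514.2, -17.4, 56.8]
tool_rot: [179.9, -0.0, 92.8]
contact_force: [-0.5, -0.3, 5.7]
grip_width: 10.9
```

Emit:
apply_moves([
  [1,0,0,0,0,0,6],
  [0,0,0,0,0,0,6],
  [0,0,0,0,0,0,6],
  [0,0,0,0,0,0,6],
  [0,0,0,0,0,0,6],
])

```text
t: 15.55
position: [514.2, -15.7, 56.8]
tool_rot: [179.9, -0.1, 92.8]
contact_force: [0.2, 2.1, 5.5]
grip_width: 11.3
```

Run:
```python
from workcell import sensors, snapshot, camera_params, env
from h import *
s=sensors.observe();print(s["position"],bed(s["position"]),s["grip_width"],s["contact_force"],s["torque"])
cv2.imwrite("pics/w7.png",snapshot("wrist"))
cv2.imwrite("pics/t7.png",cv2.resize(snapshot("top")[180:260,330:430],None,fx=7,fy=7,interpolation=2))
a=snapshot("scene")[200:330,330:480]; cv2.imwrite('pics/s7.png',cv2.resize(a,None,fx=4.5,fy=4.5,interpolation=2))
```

```text
[514.1696587  -15.68942331  56.84860656] [-40.30143028  74.27622075  56.84860656] 11.301157878483757 [0.15415345 2.0657181  5.47300262] [ 0.09720801  0.10185857 -0.1281123 ]
```

View pics/w7.png

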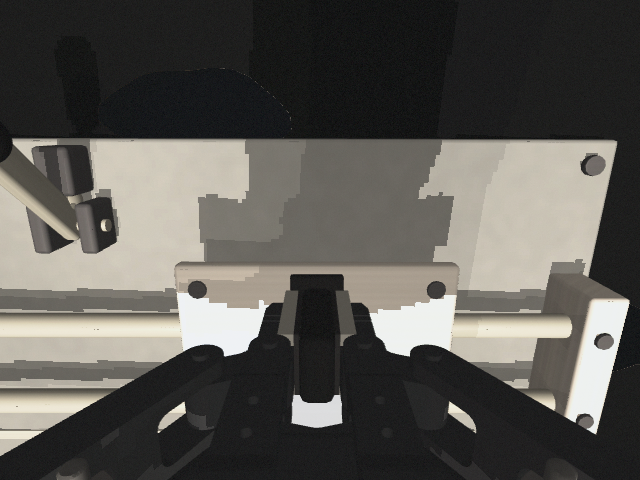

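View pics/t7.png

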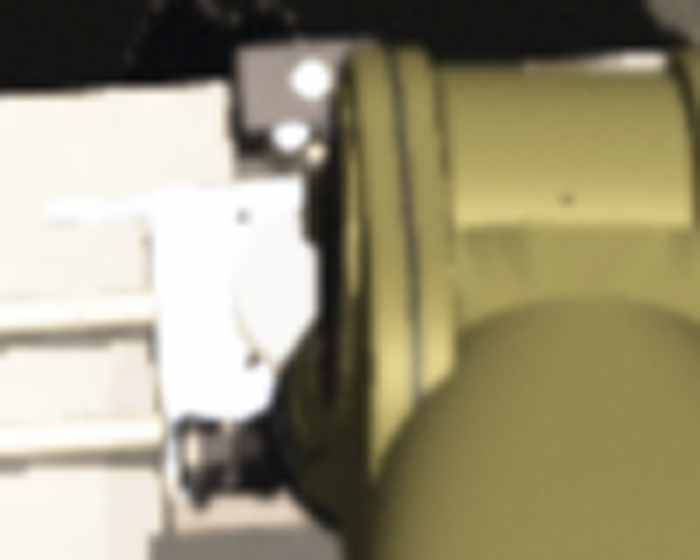

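View pics/s7.png

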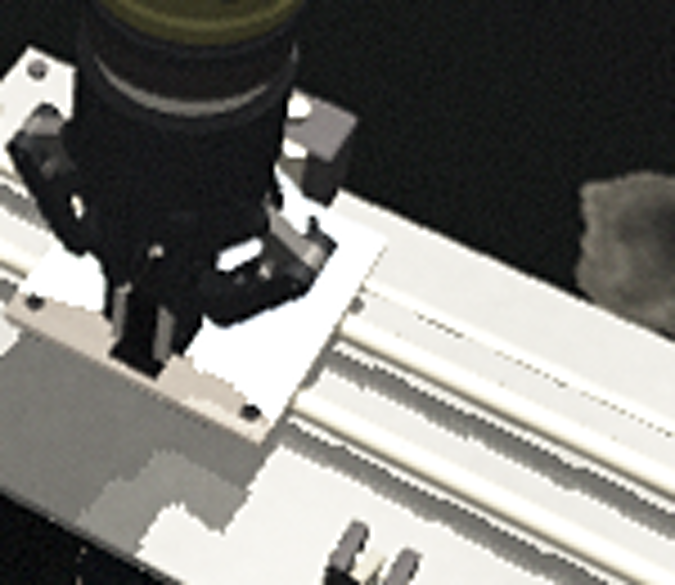

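Emit:
apply_moves([
  [0,0,0,0,0,0,6],
  [0,0,0,0,0,0,6],
  [0,0,0,0,0,0,6],
  [0,0,0,0,0,0,6],
  [0,0,0,0,0,0,6],
])

```text
t: 16.2
position: [514.2, -15.7, 56.8]
tool_rot: [179.9, -0.1, 92.8]
contact_force: [-0.5, 2.5, 6.0]
grip_width: 11.3
```

Emit:
apply_moves([
  [1,0,0,0,0,0,6],
  [0,0,0,0,0,0,6],
  [0,0,0,0,0,0,6],
  [0,0,0,0,0,0,6],
  [0,0,0,0,0,0,6],
])

```text
t: 16.7
position: [514.1, -14.8, 56.9]
tool_rot: [179.9, -0.1, 92.8]
contact_force: [-0.6, 1.2, 5.4]
grip_width: 11.6
```

Emit:
apply_moves([
  [1,0,0,0,0,0,6],
  [0,0,0,0,0,0,6],
  [0,0,0,0,0,0,6],
  [0,0,0,0,0,0,6],
  [0,0,0,0,0,0,6],
])

```text
t: 17.2
position: [514.1, -14.1, 56.8]
tool_rot: [179.9, -0.1, 92.8]
contact_force: [0.4, 0.6, 4.8]
grip_width: 11.6
```

Emit:
apply_moves([
  [1,0,0,0,0,0,6],
  [0,0,0,0,0,0,6],
  [0,0,0,0,0,0,6],
  [0,0,0,0,0,0,6],
  [0,0,0,0,0,0,6],
])

```text
t: 17.7
position: [514.1, -13.8, 56.8]
tool_rot: [179.9, 0.0, 92.8]
contact_force: [0.4, -2.4, 4.8]
grip_width: 11.3
```

Emit:
apply_moves([
  [1,0,0,0,0,0,6],
  [0,0,0,0,0,0,6],
  [0,0,0,0,0,0,6],
  [0,0,0,0,0,0,6],
  [0,0,0,0,0,0,6],
])

```text
t: 18.2
position: [514.1, -13.7, 56.8]
tool_rot: [179.9, 0.1, 92.7]
contact_force: [0.4, -5.5, 5.2]
grip_width: 11.5
```

The force reversed sharply at world y ≈ -13.7, which matches the camera estimate (-13.65). The ball is in the groove, so I'll back off the push and check.

Emit:
apply_moves([
  [-1,0,0,0,0,0,6],
  [-0.5,0,0,0,0,0,6],
  [0,0,0,0,0,0,6],
  [0,0,0,0,0,0,6],
  [0,0,0,0,0,0,6],
])

```text
t: 18.7
position: [514.1, -13.9, 56.8]
tool_rot: [179.9, -0.0, 92.8]
contact_force: [-0.0, -0.1, 6.5]
grip_width: 11.3
```

Run:
```python
from workcell import sensors, snapshot, camera_params, env
from h import *
s=sensors.observe();print(s["position"],bed(s["position"]),s["grip_width"],s["contact_force"],s["torque"])
a=snapshot("top");cv2.imwrite("pics/t8.png",cv2.resize(a[180:260,330:430],None,fx=7,fy=7,interpolation=2))
pw=camera_params("wrist");w=snapshot("wrist");cv2.imwrite("pics/w8.png",w)
for uv in [(175.5,266),(459,266)]: print("deck near corners bed",bed(plane(pw,uv,50)))
cv2.imwrite("pics/s8.png",snapshot("scene"))
```

```text
[514.10463685 -13.91713413  56.82994309] [-40.28351272  76.04961178  56.82994309] 11.255185016609568 [-0.03406669 -0.0916167   6.50367425] [-0.16977659  0.13982921 -0.09334873]
deck near corners bed [-57.71620328  17.33605745  50.        ]
deck near corners bed [-57.79356476 134.75433436  50.        ]
```

View pics/w8.png

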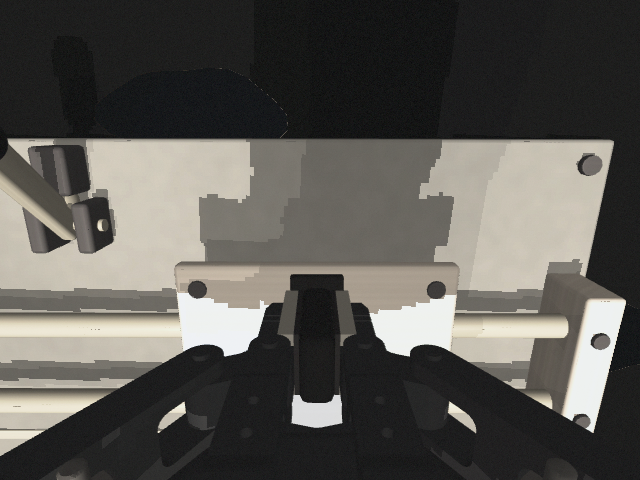

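View pics/t8.png

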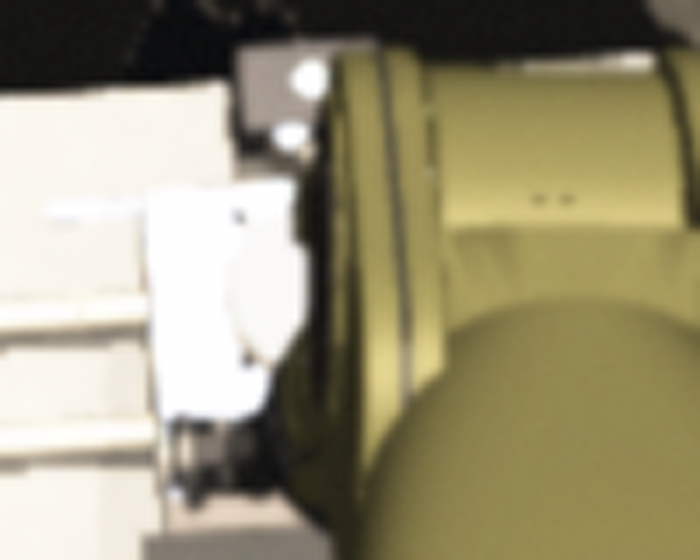

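View pics/s8.png

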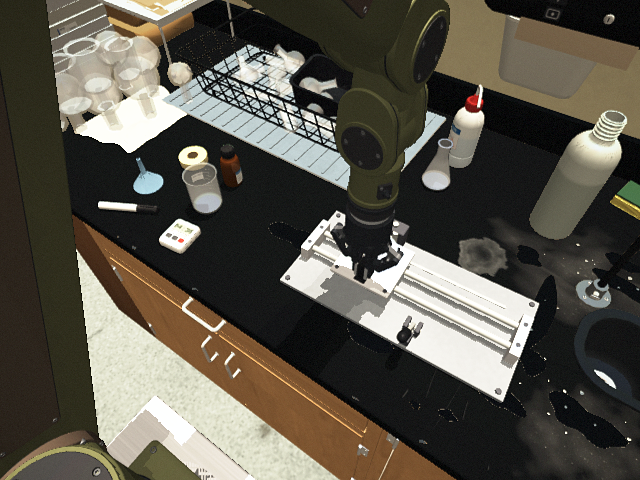

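The deck middle is at bed y = 76.0 against the notch at 75.9–76.7. The force along the slide is about 0 N, the grip is held, the lever is still over, and the bystanders haven't moved. I'm handing the job in.

```bash
python3 -c "
from workcell import workorder
print(workorder.sign_off())"
```

```text
the job is handed in; nothing more can be done
None
```

I flipped the lock lever fully over to the robot's side, then gripped the handle and slid the carriage into the detent notch. I handed the job in at about 19 s, still holding the handle; the sign-off gives no verdict.

- **Lever:** I pushed it from the far side with closed fingers until it snapped over. The base of its grip then lay about 44° over, mirroring its locked position. My first pivot estimate (bed x -79 mm) had made it look like only 35°. The mirror symmetry and the 97 mm lever length put the pivot at about -69 to -72 mm. The last pictures still show the lever over.
- **Carriage:** The resistance started about 17 mm before the notch and peaked near 13 N. The ball then pulled the carriage in, and it held firm against a 5.5 N push. I backed that push off to about 0 N along the slide.
- **Seating:** The deck's middle measures bed y = 76.0 mm, against a camera estimate of 75.9 to 76.7 mm for the notch. The rib's crest, judged from force alone, suggested a notch about 3 mm further on. The rib onset, the peak and the firm stop all agree with the camera.
- **Other checks:** The grip opening was 11.3 mm on the 12 mm handle. The beaker, bottle and timer look unmoved. A steady vertical force of about 6 N on the tool remained throughout the hold.

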